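# Load the full tins on the bench shaker and set its selector

### The arm

A 7-joint arm with a two-finger parallel gripper is mounted at the origin on a cart in front of the work surface, level with it; the furniture and walls round the work are solid. World frame = base frame: x ahead of the robot, y to its left, z up, the work surface at z = 0. Lengths are in m, angles in rad, forces in N, time in s.
With the tool pointing down it reaches from about 0.425 to 0.925 m from the base axis. Payload 6.8 kg.
Tool frame: the origin (TCP) lies at the centre of the arm's flange, where the gripper is bolted on; the fingertips stand 173 mm ahead of it and the grasp point (between the pads) lies 155 mm ahead of it (tips_ahead is the z of the fingertips in the tool frame, in m); z points along the fingers, y is the line along which they close (so a half turn about z gives the same grasp; the last joint's range is limited). The gripper opens to 85 mm and grips with 20 to 120 N. Pads are 22 mm wide; open, the fingers measure 114 mm over their backs; the gripper's body (76 mm by 85 mm) begins 54 mm behind the grasp point. The pads swing forward as they close: fully open they stand 13 mm farther back than shut.
Start: joints at [1.123, 0.477, 0.022, 1.555, -0.011, 1.109, -0.083], TCP at [0.225, -0.636, 0.405] pointing down, gripper open.
Joint ranges: [-2.96, 2.96], [-0.34, 2.1], [-1.41, 1.46], [0.24, 2.44], [-1.37, 4.51], [0.17, 1.92], [-2.96, 2.96]. Speed limits (rad/s): [2.39, 2.39, 3.14, 3.14, 3.14, 3.14, 3.14].

### API

Orientations are given as a unit quaternion [w, x, y, z].
In Python, from plant import * gives the robot as it stands.
- The arm moves only by the tool jog_arm, never from a script. Its argument "motion" is a list that holds one entry, the list of rows, each a list of 5 numbers: the shift along the world's x, y, z in m, then the turn about the world's z in degrees, then the opening, from -1 (shut) to 1 (fully open). A call has 1 to 5 rows; each row is the pose to reach, as a shift and turn from the pose commanded when the call began; what a row does not reach only later rows make up. A row lasts 1/10 s, in which the tool goes at most 50 mm and 8.59 degrees, less where a joint would pass 70% of its speed; a pose out of reach is approached as far as the arm can. A call with a gripper value outside its range is refused whole. The fingers move at their own pace and stop on an object; "squeeze" is the grip in N (left out, the last holds). Time passes only in rows, so rows that repeat a pose let the fingers close. It gives the time, the measured TCP pose, the force, the opening and the grip force at its end, in the units of the state.
- read_state(): the state, without advancing time (a new reading comes with each control period).
- snapshot(name): name is "scene" or "top" or "wrist"; returns a dict with "image" (420x560x3 uint8, blue, green, red), "fx", "fy", "cx", "cy" (pixels), "cam_to_world" (4x4, takes a point from camera to world coordinates). Camera axes: x right, y up, looking along -z (the intrinsics and any distortion apply to the point x, -y, -z); pixel columns grow to the right and rows downward; lengths in m; the calibration is good to about 2 mm. A picture is of the moment at which its call begins. There is no depth.
- close_job(): hands the job in; it is judged then, once.
Trained networks look in a picture, given as the dict that the camera call returned (one of the last four; its "shot" number tells which), for a name from the list of things; names that differ only in an ending like _2 or _b are one class to them, and where a whole thing is asked for, a point or a joint stands for the part that bears it (a point fixed in the world has none). Each returns a list of dicts, best first, with "p" (0 to 1); they miss things now and then, are a little off and sometimes report something else, mostly with a low value. They report only what shows in the picture. A call takes as long as a camera call.
- find_in(picture, query): "box" ([left, top, right, bottom] in pixels, round what is visible of it).
The state is a dict: "t": time; "qpos": joint angles; "dq": joint speeds; "effort": joint torques, N m; "tool_pos": TCP position; "orientation": TCP orientation; "wrist_force": force on the tool from outside, world axes, zero at the start; "ft_torque": the same for the moment, N m; "gripper_width": finger opening in m; "grasp_force": force on a finger pad.
Only numpy, scipy, OpenCV 4.12 (cv2) and the standard library are available. Lean on these libraries where they do the work, as an engineer would, in place of code of your own. Each camera call takes 0.05 s, during which the arm holds its last target. There are 200 camera calls.

### The job

Some of the painted tins on the bench and on the shaker's bed are full of steel shot and the others are empty; they look the same, so feel by their weight which is which. All full tins belong flat on the shaker's sprung bed, side by side, and all empty ones flat on the bench: move those that are in the wrong place; only then turn the shaker's selector from off to the mark that has as many dots as there are full tins on the bed. Leave the other things on the bench where they are.

Things in the scene. Friction and masses are not known exactly. Their poses are not given: they have to be found in the camera images.
- tin_1: flat closed tin, 60 x 100 x 26 mm, brown sides and a teal lid with coloured dabs; all tins look the same and only their mass differs: a full one about 0.5 kg, an empty one about 0.09 kg. Origin: centre of its underside; x along its 60 mm width, y along its 100 mm length, z up. The strip of bench on which the tins stand (x 0.38 to 0.55 m, y -0.45 to 0.06 m) holds nothing else
- tin_2: flat closed tin, 60 x 100 x 26 mm, brown sides and a teal lid with coloured dabs; all tins look the same and only their mass differs: a full one about 0.5 kg, an empty one about 0.09 kg. Origin: centre of its underside; x along its 60 mm width, y along its 100 mm length, z up. The strip of bench on which the tins stand (x 0.38 to 0.55 m, y -0.45 to 0.06 m) holds nothing else
- tin_3: flat closed tin, 60 x 100 x 26 mm, brown sides and a teal lid with coloured dabs; all tins look the same and only their mass differs: a full one about 0.5 kg, an empty one about 0.09 kg. Origin: centre of its underside; x along its 60 mm width, y along its 100 mm length, z up. The strip of bench on which the tins stand (x 0.38 to 0.55 m, y -0.45 to 0.06 m) holds nothing else
- tin_4: flat closed tin, 60 x 100 x 26 mm, brown sides and a teal lid with coloured dabs; all tins look the same and only their mass differs: a full one about 0.5 kg, an empty one about 0.09 kg. Origin: centre of its underside; x along its 60 mm width, y along its 100 mm length, z up. The strip of bench on which the tins stand (x 0.38 to 0.55 m, y -0.45 to 0.06 m) holds nothing else
- tin_5: flat closed tin, 60 x 100 x 26 mm, brown sides and a teal lid with coloured dabs; all tins look the same and only their mass differs: a full one about 0.5 kg, an empty one about 0.09 kg. Origin: centre of its underside; x along its 60 mm width, y along its 100 mm length, z up. The strip of bench on which the tins stand (x 0.38 to 0.55 m, y -0.45 to 0.06 m) holds nothing else
- tin_6: flat closed tin, 60 x 100 x 26 mm, brown sides and a teal lid with coloured dabs; all tins look the same and only their mass differs: a full one about 0.5 kg, an empty one about 0.09 kg. Origin: centre of its underside; x along its 60 mm width, y along its 100 mm length, z up. The strip of bench on which the tins stand (x 0.38 to 0.55 m, y -0.45 to 0.06 m) holds nothing else
- shaker: grey and blue bench shaker, fixed to the bench, 212 x 300 mm in plan. Origin: centre of its underside; x points from the selector panel across to the sprung bed, y along its 300 mm length, z up. The blue panel (82 mm deep, all along its near side, top 45 mm above the bench) bears the selector; the bed lies behind it and stands higher
- bed_top (a point): centre of the top of the shaker's black sprung bed, a flat plate without a rim, 126 mm along x by 290 mm along y (axes as the shaker's), 60 mm above the bench when empty. It takes three tins side by side, their length along x
- bed (a joint): how far the sprung bed has sunk, m: 0 empty, about 0.004 more for each full tin on it (0.0007 for an empty tin), at most 0.020
- dial (a joint): angle of the selector, rad, growing clockwise seen from above: 0 = off (red bar), 0.45 = one white dot, 0.90 = two dots, 1.35 = three dots. It has a detent at each mark, stops just beyond the first and last, and needs up to about 0.1 N m
- dial_grip (a point): grip point of the selector, on its turning axis, 68 mm above the bench, in the middle of a black upright grip bar 46 mm long, 13 mm thick, which rises from 54 to 79 mm above the bench. The point turns with the selector: x runs along the bar and towards the white line on its top that points at the mark, z up
- steel_block: steel bench block, 62 x 62 x 20 mm; to be left alone. Origin: centre of its underside
- glue_bottle: small black glue bottle with a blue cap, 23 x 30 x 88 mm, standing behind the tins, right of the shaker's bed; to be left alone. Origin: centre of its underside

How it is judged:
On the way, in this order (a step that is already met when the one before it is completed fails the run):
1. every full tin lies flat on the bed and every empty one on the bench, with the selector still off (((x of tin_1 in the frame of bed_top between -0.035 and 0.035 m and y of tin_1 in the frame of bed_top between -0.125 and 0.125 m and z of tin_1 in the frame of bed_top between -0.006 and 0.006 m and angle between tin_1's own z axis and vertical below 0.12 rad and contact force between tin_1 and anything else above 2.5 N) or (height (world z) of tin_1 between -0.012 and 0.012 m and angle between tin_1's own z axis and vertical below 0.12 rad and contact force between tin_1 and anything else below 2.5 N)) and ((x of tin_2 in the frame of bed_top between -0.035 and 0.035 m and y of tin_2 in the frame of bed_top between -0.125 and 0.125 m and z of tin_2 in the frame of bed_top between -0.006 and 0.006 m and angle between tin_2's own z axis and vertical below 0.12 rad and contact force between tin_2 and anything else above 2.5 N) or (height (world z) of tin_2 between -0.012 and 0.012 m and angle between tin_2's own z axis and vertical below 0.12 rad and contact force between tin_2 and anything else below 2.5 N)) and ((x of tin_3 in the frame of bed_top between -0.035 and 0.035 m and y of tin_3 in the frame of bed_top between -0.125 and 0.125 m and z of tin_3 in the frame of bed_top between -0.006 and 0.006 m and angle between tin_3's own z axis and vertical below 0.12 rad and contact force between tin_3 and anything else above 2.5 N) or (height (world z) of tin_3 between -0.012 and 0.012 m and angle between tin_3's own z axis and vertical below 0.12 rad and contact force between tin_3 and anything else below 2.5 N)) and ((x of tin_4 in the frame of bed_top between -0.035 and 0.035 m and y of tin_4 in the frame of bed_top between -0.125 and 0.125 m and z of tin_4 in the frame of bed_top between -0.006 and 0.006 m and angle between tin_4's own z axis and vertical below 0.12 rad and contact force between tin_4 and anything else above 2.5 N) or (height (world z) of tin_4 between -0.012 and 0.012 m and angle between tin_4's own z axis and vertical below 0.12 rad and contact force between tin_4 and anything else below 2.5 N)) and ((x of tin_5 in the frame of bed_top between -0.035 and 0.035 m and y of tin_5 in the frame of bed_top between -0.125 and 0.125 m and z of tin_5 in the frame of bed_top between -0.006 and 0.006 m and angle between tin_5's own z axis and vertical below 0.12 rad and contact force between tin_5 and anything else above 2.5 N) or (height (world z) of tin_5 between -0.012 and 0.012 m and angle between tin_5's own z axis and vertical below 0.12 rad and contact force between tin_5 and anything else below 2.5 N)) and ((x of tin_6 in the frame of bed_top between -0.035 and 0.035 m and y of tin_6 in the frame of bed_top between -0.125 and 0.125 m and z of tin_6 in the frame of bed_top between -0.006 and 0.006 m and angle between tin_6's own z axis and vertical below 0.12 rad and contact force between tin_6 and anything else above 2.5 N) or (height (world z) of tin_6 between -0.012 and 0.012 m and angle between tin_6's own z axis and vertical below 0.12 rad and contact force between tin_6 and anything else below 2.5 N)) and value of joint dial below 0.2 rad), for 0.2 s.
2. the selector is turned to the mark for the number of full tins on the bed (((value of joint bed between 0.00232 and 0.00568 m and value of joint dial between 0.32 and 0.58 rad) or (value of joint bed between 0.00632 and 0.00968 m and value of joint dial between 0.77 and 1.03 rad) or (value of joint bed between 0.01032 and 0.01368 m and value of joint dial between 1.22 and 1.48 rad))), for 0.2 s.
At the end, for the whole second after the job is handed in: each full tin lies flat on the bed, its centre at least 20 mm inside the ends and 28 mm inside the sides; each empty tin lies flat on the bench; the selector is within 0.13 rad of the mark for the number of full tins; all at rest (((x of tin_1 in the frame of bed_top between -0.035 and 0.035 m and y of tin_1 in the frame of bed_top between -0.125 and 0.125 m and z of tin_1 in the frame of bed_top between -0.006 and 0.006 m and angle between tin_1's own z axis and vertical below 0.12 rad and contact force between tin_1 and anything else above 2.5 N) or (height (world z) of tin_1 between -0.012 and 0.012 m and angle between tin_1's own z axis and vertical below 0.12 rad and contact force between tin_1 and anything else below 2.5 N)) and ((x of tin_2 in the frame of bed_top between -0.035 and 0.035 m and y of tin_2 in the frame of bed_top between -0.125 and 0.125 m and z of tin_2 in the frame of bed_top between -0.006 and 0.006 m and angle between tin_2's own z axis and vertical below 0.12 rad and contact force between tin_2 and anything else above 2.5 N) or (height (world z) of tin_2 between -0.012 and 0.012 m and angle between tin_2's own z axis and vertical below 0.12 rad and contact force between tin_2 and anything else below 2.5 N)) and ((x of tin_3 in the frame of bed_top between -0.035 and 0.035 m and y of tin_3 in the frame of bed_top between -0.125 and 0.125 m and z of tin_3 in the frame of bed_top between -0.006 and 0.006 m and angle between tin_3's own z axis and vertical below 0.12 rad and contact force between tin_3 and anything else above 2.5 N) or (height (world z) of tin_3 between -0.012 and 0.012 m and angle between tin_3's own z axis and vertical below 0.12 rad and contact force between tin_3 and anything else below 2.5 N)) and ((x of tin_4 in the frame of bed_top between -0.035 and 0.035 m and y of tin_4 in the frame of bed_top between -0.125 and 0.125 m and z of tin_4 in the frame of bed_top between -0.006 and 0.006 m and angle between tin_4's own z axis and vertical below 0.12 rad and contact force between tin_4 and anything else above 2.5 N) or (height (world z) of tin_4 between -0.012 and 0.012 m and angle between tin_4's own z axis and vertical below 0.12 rad and contact force between tin_4 and anything else below 2.5 N)) and ((x of tin_5 in the frame of bed_top between -0.035 and 0.035 m and y of tin_5 in the frame of bed_top between -0.125 and 0.125 m and z of tin_5 in the frame of bed_top between -0.006 and 0.006 m and angle between tin_5's own z axis and vertical below 0.12 rad and contact force between tin_5 and anything else above 2.5 N) or (height (world z) of tin_5 between -0.012 and 0.012 m and angle between tin_5's own z axis and vertical below 0.12 rad and contact force between tin_5 and anything else below 2.5 N)) and ((x of tin_6 in the frame of bed_top between -0.035 and 0.035 m and y of tin_6 in the frame of bed_top between -0.125 and 0.125 m and z of tin_6 in the frame of bed_top between -0.006 and 0.006 m and angle between tin_6's own z axis and vertical below 0.12 rad and contact force between tin_6 and anything else above 2.5 N) or (height (world z) of tin_6 between -0.012 and 0.012 m and angle between tin_6's own z axis and vertical below 0.12 rad and contact force between tin_6 and anything else below 2.5 N)) and ((value of joint bed between 0.00232 and 0.00568 m and value of joint dial between 0.32 and 0.58 rad) or (value of joint bed between 0.00632 and 0.00968 m and value of joint dial between 0.77 and 1.03 rad) or (value of joint bed between 0.01032 and 0.01368 m and value of joint dial between 1.22 and 1.48 rad)) and linear speed of each of tin_1, tin_2, tin_3, tin_4, tin_5, tin_6 below 0.02 m/s and velocity of joint dial between -0.1 and 0.1 rad/s); the robot touches nothing.
It fails at once if the glue bottle or the steel block is moved more than 40 mm (distance of any of steel_block, glue_bottle from where it was at the start of the episode above 0.04 m).
Of tin_1, tin_2, tin_3, tin_4, tin_5, tin_6 only 4 to 6 are there at a start; the rules pass over those that are not, and their reading is None.
At some moment in a run one of tin_1, tin_4 may be knocked a few centimetres aside while the robot is not near it.
Once in a run the grip may slacken for a moment while it holds something.
It also fails if it takes over 210 s, if anything falls off the work surface, if the arm or the gripper's body presses on something with over 40 N, if the wrist force passes 120 N, or if a joint passes its speed limit or range.

## Working session

There is one attempt and no reset: what is moved stays moved. The work goes in short steps, Python scripts to look and compute and a tool call to move; the robot and the scene stay as the last step left them, time stands still between calls to the robot, and variables do not carry over. Pictures are saved under pics/ and viewed, at most 14 in all, crops included, and the job is handed in when it is done.

Besides the shell and the picture viewer there is one more tool, called in YAML: its name, and indented under it one key for each argument. jog_arm: Moves the arm, as the interface text tells. Its arguments: {"type":"object","properties":{"motion":{"type":"array","items":{"type":"array","items":{"type":"array","items":{"type":"number"}}}},"squeeze":{"type":"number"}},"required":["motion"]}

```bash
mkdir -p pics; ls; cat > h.py <<'E'
from plant import *
import numpy as np, cv2
def pix2w(s,u,v,z):
    M=np.array(s["cam_to_world"]); d=np.array([(u-s["cx"])/s["fx"],-(v-s["cy"])/s["fy"],-1.0])
    d=M[:3,:3]@d; o=M[:3,3]; return o+d*((z-o[2])/d[2])
def w2pix(s,p):
    M=np.array(s["cam_to_world"]); c=M[:3,:3].T@(np.array(p)-M[:3,3])
    return s["cx"]+s["fx"]*c[0]/-c[2], s["cy"]-s["fy"]*c[1]/-c[2]
E
python3 - <<'E'
from h import *
s=read_state(); print({k:np.round(v,3) for k,v in s.items()})
for n in ("top","scene"):
    p=snapshot(n); cv2.imwrite(f"pics/{n}0.png",p["image"]); print(n,[k for k in p],p["fx"],np.round(p["cam_to_world"],2).tolist())
    for q in ("tin_1","shaker","dial_grip","bed_top","steel_block","glue_bottle"):
        try:
            for r in find_in(p,q): print(q,round(r["p"],2),np.round(r["box"]))
        except Exception as e: print(q,e)
E
```

```text
pics
{'t': np.float64(0.0), 'qpos': array([ 1.123,  0.478,  0.022,  1.556, -0.011,  1.109, -0.083]), 'dq': array([ 0.   ,  0.   ,  0.001, -0.001,  0.   ,  0.001, -0.002]), 'effort': array([-0.0000e+00, -5.9646e+01,  1.6080e+00, -2.8120e+01,  1.2000e-02,
        9.0000e-03, -0.0000e+00]), 'tool_pos': array([ 0.225, -0.636,  0.404]), 'orientation': array([-0.001,  0.986,  0.169, -0.   ]), 'wrist_force': array([-0.222, -0.056,  0.018]), 'ft_torque': array([ 0.032,  0.029, -0.018]), 'grasp_force': np.float64(0.0), 'gripper_width': np.float64(0.085)}
top ['image', 'fx', 'fy', 'cx', 'cy', 'cam_to_world', 'shot'] 485.65135641132224 [[0.01, 0.99, -0.12, 0.35], [-1.0, 0.01, 0.0, -0.05], [0.0, 0.12, 0.99, 1.57], [0.0, 0.0, 0.0, 1.0]]
tin_1 0.84 [379. 216. 399. 250.]
tin_1 0.76 [335. 206. 358. 236.]
tin_1 0.74 [304. 198. 320. 232.]
tin_1 0.61 [198. 188. 213. 222.]
shaker 0.81 [124. 181. 230. 253.]
dial_grip 0.51 [164. 233. 179. 246.]
bed_top 0.98 [126. 180. 223. 229.]
steel_block 0.92 [416. 173. 437. 191.]
glue_bottle 0.39 [245. 172. 252. 178.]
scene ['image', 'fx', 'fy', 'cx', 'cy', 'cam_to_world', 'shot'] 452.52025123241384 [[-0.65, 0.49, -0.58, -0.22], [-0.76, -0.43, 0.49, 0.55], [-0.01, 0.76, 0.65, 0.9], [0.0, 0.0, 0.0, 1.0]]
tin_1 0.87 [310. 191. 348. 220.]
tin_1 0.86 [346. 181. 382. 204.]
tin_1 0.7 [175. 239. 220. 276.]
tin_1 0.61 [279. 202. 322. 237.]
shaker 0.94 [ 97. 238. 246. 366.]
dial_grip 0.74 [169. 294. 194. 313.]
bed_top 0.71 [ 92. 237. 226. 325.]
steel_block 0.52 [345. 147. 368. 166.]
glue_bottle 0.47 [209. 205. 223. 232.]
```

View pics/top0.png

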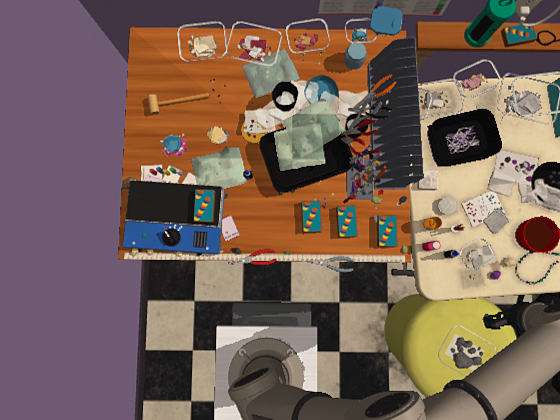

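View pics/scene0.png

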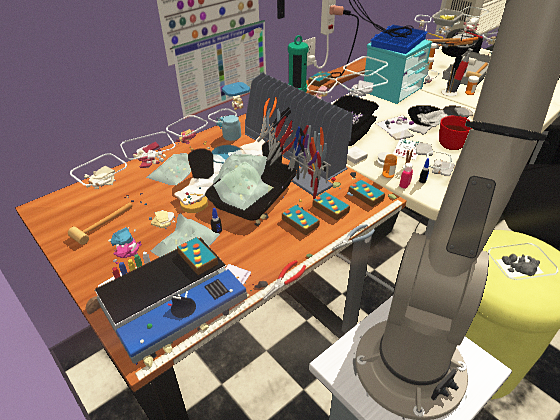

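The top view shows four tins: one on the right end of the bed at about (204,205), and three on the bench at (312,217), (346,221) and (386,231). The dial is at (172,238) and the glue bottle at (247,174). Next I'll fit the lids.

```bash
cat >> h.py <<'E'
def rect(s,box,z,pad=5):
    # fits the tin's lid inside a box -> centre, angle (deg) of the long side in world
    l,t,r,b=[int(round(x)) for x in box]; l=max(l-pad,0);t=max(t-pad,0)
    im=s["image"][t:b+pad,l:r+pad]; hsv=cv2.cvtColor(im,cv2.COLOR_BGR2HSV)
    m=cv2.inRange(hsv,(80,80,40),(100,255,255)); m=cv2.morphologyEx(m,cv2.MORPH_CLOSE,np.ones((5,5)))
    cs,_=cv2.findContours(m,cv2.RETR_EXTERNAL,cv2.CHAIN_APPROX_NONE); c=max(cs,key=cv2.contourArea)
    w=np.array([pix2w(s,u+l,v+t,z)[:2] for u,v in cv2.convexHull(c)[:,0,:]],np.float32)
    (x,y),(a,bb),_=cv2.minAreaRect(w*1000)
    P=cv2.boxPoints(cv2.minAreaRect(w*1000)); e=[P[1]-P[0],P[2]-P[1]]; e=max(e,key=np.linalg.norm)
    ang=np.degrees(np.arctan2(e[1],e[0]))%180
    return np.round([x,y,a,bb,ang],1)
E
python3 - <<'E'
from h import *
p=snapshot("top")
for b,z in (([379,212,399,250],.026),([335,206,358,236],.026),([304,198,320,232],.026),([195,188,213,222],.086)): print(rect(p,b,z))
for n,u,v,z in (("dial",171.5,238.5,.07),("dialtop",171.5,238.5,.079),("block",426,182,.02),("bedL",126,180,.06),("bedR",223,225,.06),("panelBL",121,252,.045),("panelBR",221,256,.045)): print(n,np.round(pix2w(p,u,v,z),3))
c=cv2.resize(p["image"][165:265,110:270],None,fx=5,fy=5,interpolation=cv2.INTER_CUBIC); cv2.imwrite("pics/c1.png",c)
E
```

```text
[ 456.1 -378.8   54.    93.4  179.3]
[ 485.4 -249.9   93.    54.7    3.4]
[ 502.9 -136.    96.    57.6    0.6]
[522.9 198.1  54.2  92.9 177.8]
dial [0.421 0.295 0.07 ]
dialtop [0.421 0.293 0.079]
block [ 0.614 -0.507  0.02 ]
bedL [0.603 0.448 0.06 ]
bedR [0.465 0.139 0.06 ]
panelBL [0.378 0.457 0.045]
panelBR [0.369 0.145 0.045]
```

View pics/c1.png

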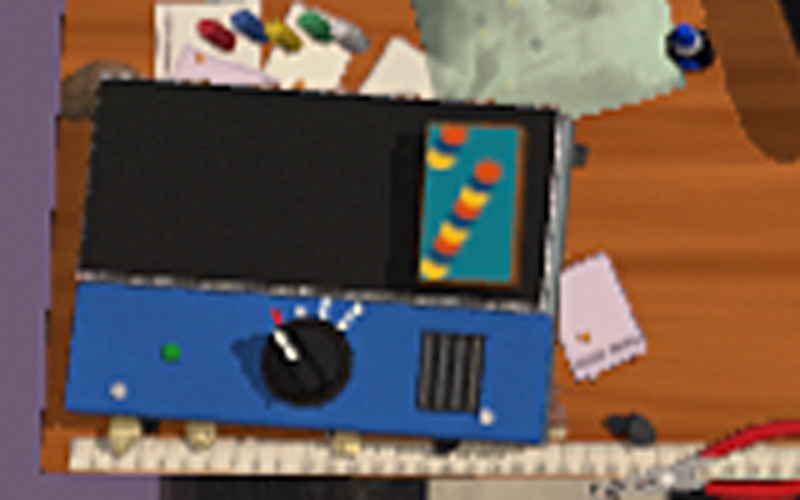

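The picture shows the bed turned about -4°, with a tin at its right end. The selector points at the red bar, up and left of the knob. I'll move to the first bench tin.

jog_arm:
  motion:
    - [[0.04,0.045,-0.02,-6,1],[0.08,0.09,-0.04,-12,1],[0.12,0.135,-0.06,-18,1],[0.15,0.17,-0.08,-20,1],[0.18,0.2,-0.1,-20,1]]
  squeeze: 50

```text
t: 1.25
tool_pos: [0.3827, -0.4599, 0.3195]
orientation: [0.0, 1.0, -0.005, 0.0]
wrist_force: [0.6, -1.5, 0.2]
gripper_width: 0.0854
grasp_force: 0.0
```

```bash
python3 - <<'E'
from h import *
p=snapshot("top")
C=np.array([pix2w(p,110+u/5,165+v/5,.060)[:2] for u,v in ((100,80),(560,110),(545,308),(80,272))]); print(C.round(3),C.mean(0))
print(np.linalg.norm(C[0]-C[1]),np.linalg.norm(C[1]-C[2]))
P=[pix2w(p,110+u/5,165+v/5,.045)[:2] for u,v in ((65,410),(545,442))]; print(P)
K=pix2w(p,110+307/5,165+362/5,.054)[:2];print("knob",K, "red",pix2w(p,110+277/5,165+315/5,.045)[:2])
for r in find_in(p,"tin_1"): print(round(r["p"],2),np.round(r["box"]),rect(p,r["box"],.026))
s=read_state(); print(s["tool_pos"],s["orientation"],s["wrist_force"])
E
```

```text
[[0.6   0.435]
 [0.584 0.146]
 [0.46  0.152]
 [0.479 0.441]] [0.53096154 0.29339587]
0.2895960782861186 0.12461425533760084
[array([0.39406734, 0.45122108]), array([0.37746143, 0.15145319])]
knob [0.42516253 0.29948814] red [0.45482723 0.32150005]
0.94 [378. 216. 396. 248.] [ 456.1 -378.8   54.    93.4  179.3]
0.82 [197. 187. 215. 223.] [529.5 211.1  62.5  97.1 177. ]
0.76 [305. 199. 320. 232.] [ 500.3 -137.6   96.    63.9    7. ]
0.71 [338. 208. 356. 236.] [ 485.4 -249.9   93.    54.7    3.4]
[ 0.38703238 -0.45455028  0.31689737] [-3.29585120e-03  9.99993995e-01  1.07019983e-03 -5.39074256e-05] [0.44641795 0.45512011 0.17100213]
```

jog_arm:
  motion:
    - [[0.03,0.03,-0.02,0,1],[0.06,0.06,-0.04,0,1],[0.06,0.07,-0.04,0,1],[0.06,0.07,-0.04,0,1],[0.06,0.07,-0.04,0,1]]

```text
t: 1.85
tool_pos: [0.4409, -0.3925, 0.28]
orientation: [0.001, 1.0, -0.005, 0.0]
wrist_force: [0.7, -0.1, -0.7]
gripper_width: 0.0857
grasp_force: 0.0
```

```bash
python3 - <<'E'
from h import *
s=read_state(); print(s["tool_pos"],s["wrist_force"])
p=snapshot("wrist"); cv2.imwrite("pics/w1.png",p["image"])
for r in find_in(p,"tin_1"): print(round(r["p"],2),np.round(r["box"]),rect(p,r["box"],.026))
E
```

```text
[ 0.4409111  -0.39253785  0.28000942] [ 0.67803397 -0.09912417 -0.67090785]
0.76 [212. 129. 301. 266.] [ 453.4 -379.7   94.2   54.8    0.5]
0.56 [ 12.  88. 144. 232.] [ 483.3 -250.9   94.1   55.     3.4]
```

View pics/w1.png

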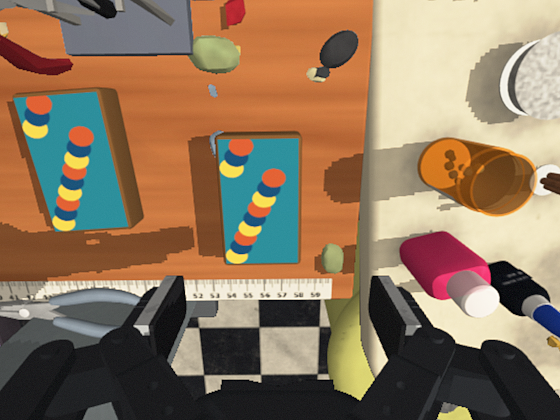

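The wrist view shows the tin at pixel (260,198), which agrees with the top view. Now down to grip it.

jog_arm:
  motion:
    - [[0.013,0.012,-0.03,0,1],[0.013,0.012,-0.07,0,1],[0.013,0.012,-0.095,0,1],[0.013,0.012,-0.106,0,1],[0.013,0.012,-0.106,0,1]]

```text
t: 2.45
tool_pos: [0.4536, -0.3802, 0.1726]
orientation: [-0.0, 1.0, -0.006, -0.001]
wrist_force: [-0.3, -0.5, 0.4]
gripper_width: 0.0852
grasp_force: 0.0
```

jog_arm:
  motion:
    - [[0,0,0,0,0],[0,0,0,0,0],[0,0,0,0,-0.5],[0,0,0,0,-1],[0,0,0,0,-1]]

```text
t: 2.95
tool_pos: [0.4552, -0.3803, 0.1754]
orientation: [0.001, 1.0, -0.005, 0.001]
wrist_force: [-1.1, -1.1, 7.0]
gripper_width: 0.059
grasp_force: 55.0
```

jog_arm:
  motion:
    - [[0,0,0,0,-1],[0,0,0.02,0,-1],[0,0,0.04,0,-1],[0,0,0.04,0,-1],[0,0,0.04,0,-1]]

```text
t: 3.45
tool_pos: [0.4547, -0.3794, 0.2141]
orientation: [0.0, 1.0, -0.005, 0.001]
wrist_force: [0.2, 0.0, -1.4]
gripper_width: 0.0588
grasp_force: 54.2
```

jog_arm:
  motion:
    - [[0,0,0,0,-1],[0,0,0,0,-1],[0,0,0,0,-1],[0,0,0,0,-1],[0,0,0,0,-1]]

```text
t: 3.95
tool_pos: [0.4546, -0.3793, 0.2132]
orientation: [-0.0, 1.0, -0.005, -0.0]
wrist_force: [-0.3, 0.3, -1.2]
gripper_width: 0.0588
grasp_force: 54.2
```

About 1 N, so it's empty. I'll put it back and go to the next one at (0.484,-0.250), 3.4°.

jog_arm:
  motion:
    - [[0,0,-0.02,0,-1],[0,0,-0.035,0,-1],[0,0,-0.037,0,-1],[0,0,-0.037,0,0.9],[0,0,-0.037,0,0.9]]

```text
t: 4.45
tool_pos: [0.4546, -0.3794, 0.1764]
orientation: [-0.0, 1.0, -0.005, -0.0]
wrist_force: [0.8, 0.2, 0.3]
gripper_width: 0.081
grasp_force: 0.0
```

jog_arm:
  motion:
    - [[0,0,0,0,1],[0,0,0.03,0,1],[0,0,0.06,0,1],[0.015,0.04,0.08,3.5,1],[0.03,0.08,0.08,3.5,1]]

```text
t: 4.95
tool_pos: [0.4854, -0.3005, 0.2599]
orientation: [0.002, 1.0, 0.025, 0.003]
wrist_force: [1.5, 0.6, -0.2]
gripper_width: 0.0855
grasp_force: 0.0
```

jog_arm:
  motion:
    - [[0,0.03,0,0,1],[0,0.05,0,0,1],[0,0.05,0,0,1],[0,0.05,0,0,1],[0,0.05,0,0,1]]

```text
t: 5.45
tool_pos: [0.4844, -0.2508, 0.2567]
orientation: [0.0, 1.0, 0.025, 0.0]
wrist_force: [0.4, -0.4, -0.3]
gripper_width: 0.085
grasp_force: 0.0
```

```bash
cat > look.py <<'E'
from h import *
import sys
s=read_state(); print(s["t"],s["tool_pos"].round(4),s["orientation"].round(3),s["wrist_force"].round(1))
for n in sys.argv[1:]:
    p=snapshot(n)
    for r in find_in(p,"tin_1"):
        z=.026
        b=r["box"]; c=pix2w(p,(b[0]+b[2])/2,(b[1]+b[3])/2,.08)
        if c[1]>.1: z=.084
        try: print(n,round(r["p"],2),np.round(b),rect(p,b,z))
        except Exception as e: print(n,r["p"],b,e)
E
python3 look.py wrist top
```

```text
5.45 [ 0.4844 -0.2508  0.2567] [0.    1.    0.025 0.   ] [ 0.4 -0.4 -0.3]
wrist 0.8 [399. 202. 510. 340.] [ 4.519e+02 -3.790e+02  9.460e+01  5.530e+01  2.000e-01]
wrist 0.79 [ 45. 123. 169. 272.] [ 497.6 -137.3   93.6   55.1    2.8]
wrist 0.73 [230. 154. 324. 298.] [ 474.1 -258.9   75.6   41.4    2.8]
top 0.71 [384. 217. 397. 249.] [ 454.6 -385.2   34.8   89.9  179. ]
top 0.69 [302. 198. 319. 235.] [ 502.9 -136.    96.    57.6    0.6]
top 0.62 [335. 206. 344. 234.] [ 463.9 -229.6    9.5   28.8  179.8]
top 0.59 [196. 186. 217. 224.] [523.2 198.4  54.1  93.  178.1]
```

jog_arm:
  motion:
    - [[0,0,-0.03,0,1],[0,0,-0.06,0,1],[0,0,-0.08,0,1],[0,0,-0.081,0,1],[0,0,-0.081,0,1]]

```text
t: 6.15
tool_pos: [0.4845, -0.2498, 0.1755]
orientation: [-0.0, 1.0, 0.026, -0.0]
wrist_force: [0.4, -0.9, 1.0]
gripper_width: 0.0855
grasp_force: 0.0
```

jog_arm:
  motion:
    - [[0,0,0,0,0],[0,0,0,0,-0.5],[0,0,0,0,-1],[0,0,0,0,-1],[0,0,0,0,-1]]

```text
t: 6.65
tool_pos: [0.4851, -0.2498, 0.177]
orientation: [0.001, 1.0, 0.026, 0.001]
wrist_force: [-0.9, -0.1, 5.2]
gripper_width: 0.0589
grasp_force: 54.3
```

jog_arm:
  motion:
    - [[0,0,0,0,-1],[0,0,0.02,0,-1],[0,0,0.04,0,-1],[0,0,0.04,0,-1],[0,0,0.04,0,-1]]

```text
t: 7.15
tool_pos: [0.4847, -0.2495, 0.2161]
orientation: [0.0, 1.0, 0.026, 0.001]
wrist_force: [-0.1, 0.6, -1.1]
gripper_width: 0.0585
grasp_force: 54.2
```

jog_arm:
  motion:
    - [[0,0,0,0,-1],[0,0,0,0,-1],[0,0,0,0,-1],[0,0,0,0,-1],[0,0,0,0,-1]]

```text
t: 7.65
tool_pos: [0.4845, -0.2494, 0.2152]
orientation: [-0.0, 1.0, 0.026, -0.0]
wrist_force: [0.2, -0.4, 1.0]
gripper_width: 0.0588
grasp_force: 54.2
```

Empty too. I'll put it down and go on to the third at (0.498,-0.137).

jog_arm:
  motion:
    - [[0,0,-0.02,0,-1],[0,0,-0.035,0,-1],[0,0,-0.037,0,-1],[0,0,-0.037,0,0.9],[0,0,-0.037,0,0.9]]

```text
t: 8.15
tool_pos: [0.4847, -0.2495, 0.1788]
orientation: [0.0, 1.0, 0.026, 0.0]
wrist_force: [0.8, 0.4, 0.5]
gripper_width: 0.0808
grasp_force: 0.0
```

jog_arm:
  motion:
    - [[0,0,0,0,1],[0,0,0.03,0,1],[0,0,0.06,0,1],[0.007,0.04,0.08,0,1],[0.014,0.08,0.08,0,1]]

```text
t: 8.65
tool_pos: [0.4997, -0.1701, 0.262]
orientation: [0.001, 1.0, 0.024, 0.003]
wrist_force: [2.1, 0.7, -0.4]
gripper_width: 0.0853
grasp_force: 0.0
```

jog_arm:
  motion:
    - [[0,0.03,0,0,1],[0,0.033,0,0,1],[0,0.033,0,0,1],[0,0.033,0,0,1],[0,0.033,0,0,1]]

```text
t: 9.15
tool_pos: [0.4984, -0.1379, 0.2585]
orientation: [0.0, 1.0, 0.025, -0.0]
wrist_force: [-1.2, -0.3, -0.3]
gripper_width: 0.0853
grasp_force: 0.0
```

```bash
python3 look.py wrist
```

```text
9.15 [ 0.4984 -0.1379  0.2585] [ 0.     1.     0.025 -0.   ] [-1.2 -0.3 -0.3]
wrist 0.72 [230. 152. 323. 295.] [ 5.000e+02 -1.386e+02  1.003e+02  5.740e+01  3.000e-01]
wrist 0.66 [380. 186. 491. 322.] [ 480.7 -249.1   93.8   55.     3.1]
wrist 0.63 [521. 227. 560. 356.] [ 426.4 -355.2    5.8   23.1  179.8]
```

jog_arm:
  motion:
    - [[0,0,-0.03,0,1],[0,0,-0.06,0,1],[0,0,-0.08,0,1],[0,0,-0.081,0,1],[0,0,-0.081,0,1]]

```text
t: 9.75
tool_pos: [0.4985, -0.1369, 0.1775]
orientation: [0.0, 1.0, 0.025, -0.0]
wrist_force: [-0.2, -0.4, 0.8]
gripper_width: 0.0852
grasp_force: 0.0
```

jog_arm:
  motion:
    - [[0,0,0,0,0],[0,0,0,0,-0.5],[0,0,0,0,-1],[0,0,0,0,-1],[0,0,0,0,-1]]
  squeeze: 60

```text
t: 10.25
tool_pos: [0.4992, -0.1369, 0.1791]
orientation: [0.0, 1.0, 0.026, 0.001]
wrist_force: [-0.6, -1.1, 5.9]
gripper_width: 0.0586
grasp_force: 64.4
```

jog_arm:
  motion:
    - [[0,0,0,0,-1],[0,0,0.02,0,-1],[0,0,0.04,0,-1],[0,0,0.04,0,-1],[0,0,0.04,0,-1]]

```text
t: 10.75
tool_pos: [0.4984, -0.1364, 0.2176]
orientation: [0.0, 1.0, 0.026, 0.0]
wrist_force: [0.0, 0.8, -5.9]
gripper_width: 0.0584
grasp_force: 68.8
```

jog_arm:
  motion:
    - [[0,0,0,0,-1],[0,0,0,0,-1],[0,0,0,0,-1],[0,0,0,0,-1],[0,0,0,0,-1]]

```text
t: 11.25
tool_pos: [0.4985, -0.1364, 0.2172]
orientation: [-0.0, 1.0, 0.026, -0.0]
wrist_force: [-0.1, 0.1, -5.6]
gripper_width: 0.0583
grasp_force: 68.8
```

Nearly 6 N, so this one is full. I'll carry it to the bed at bed y ≈ +0.02, world (0.532, 0.313).

jog_arm:
  motion:
    - [[0,0,0.04,0,-1],[0,0,0.08,-2,-1],[0.005,0.03,0.1,-4,-1],[0.01,0.06,0.1,-6,-1],[0.015,0.1,0.1,-6,-1]]
  squeeze: 70

```text
t: 11.75
tool_pos: [0.5138, -0.0368, 0.3186]
orientation: [0.0, 1.0, -0.029, 0.001]
wrist_force: [0.9, -0.4, -6.0]
gripper_width: 0.058
grasp_force: 80.8
```

jog_arm:
  motion:
    - [[0.005,0.04,0,0,-1],[0.01,0.08,0,0,-1],[0.015,0.12,0,0,-1],[0.019,0.16,0,0,-1],[0.019,0.2,0,0,-1]]

```text
t: 12.25
tool_pos: [0.5327, 0.1651, 0.3174]
orientation: [0.0, 1.0, -0.027, 0.0]
wrist_force: [0.7, -0.7, -5.1]
gripper_width: 0.0583
grasp_force: 80.8
```

jog_arm:
  motion:
    - [[0,0.04,0,0,-1],[0,0.08,0,0,-1],[0,0.12,0,0,-1],[0,0.15,0,0,-1],[0,0.15,0,0,-1]]

```text
t: 12.75
tool_pos: [0.5307, 0.3197, 0.3173]
orientation: [-0.002, 1.0, -0.023, -0.0]
wrist_force: [-0.6, -0.0, -5.1]
gripper_width: 0.0582
grasp_force: 80.8
```

```bash
python3 - <<'E'
from h import *
s=read_state(); print({k:np.round(s[k],4) for k in ("t","tool_pos","orientation","wrist_force","gripper_width","grasp_force")})
p=snapshot("scene"); cv2.imwrite("pics/s2.png",p["image"])
E
```

```text
{'t': np.float64(12.75), 'tool_pos': array([0.5307, 0.3197, 0.3173]), 'orientation': array([-2.100e-03,  9.997e-01, -2.270e-02, -4.000e-04]), 'wrist_force': array([-0.5717, -0.0065, -5.078 ]), 'gripper_width': np.float64(0.0582), 'grasp_force': np.float64(80.8084)}
```

View pics/s2.png

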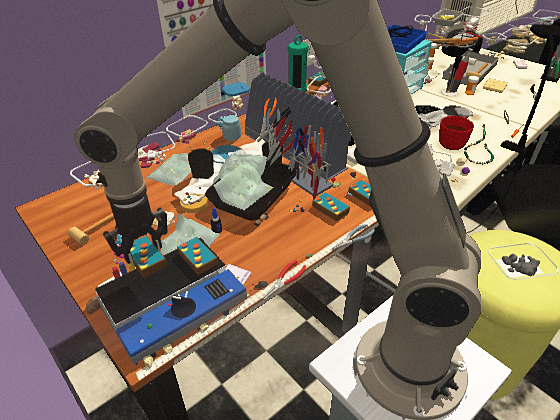

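The tin hangs over the bed at about (147,255). Lowering it.

jog_arm:
  motion:
    - [[0,-0.005,-0.03,0,-1],[0,-0.005,-0.06,0,-1],[0,-0.005,-0.07,0,-1],[0,-0.005,-0.074,0,-1],[0,-0.005,-0.077,0,-1]]

```text
t: 13.3
tool_pos: [0.5331, 0.3085, 0.2411]
orientation: [-0.0, 1.0, -0.027, 0.0]
wrist_force: [-0.6, 0.3, -4.1]
gripper_width: 0.0583
grasp_force: 80.7
```

jog_arm:
  motion:
    - [[0,0,-0.002,0,-1],[0,0,-0.004,0,-1],[0,0,-0.004,0,-1]]

```text
t: 13.6
tool_pos: [0.533, 0.3089, 0.2374]
orientation: [-0.001, 1.0, -0.026, 0.001]
wrist_force: [1.4, 0.2, -4.2]
gripper_width: 0.0582
grasp_force: 81.0
```

jog_arm:
  motion:
    - [[0,0,-0.002,0,-1],[0,0,-0.003,0,-1],[0,0,-0.003,0,-1]]

```text
t: 13.9
tool_pos: [0.533, 0.3089, 0.2342]
orientation: [-0.0, 1.0, -0.026, 0.001]
wrist_force: [1.1, 0.5, 0.5]
gripper_width: 0.0581
grasp_force: 81.4
```

Supported. I'll release it and move over the tin that was already on the bed, at (0.524,0.198).

jog_arm:
  motion:
    - [[0,0,0,0,0.9],[0,0,0,0,0.9],[0,0,0.03,0,1],[0,0,0.06,0,1],[-0.003,-0.03,0.08,0,1]]
  squeeze: 60

```text
t: 14.4
tool_pos: [0.5292, 0.2829, 0.3158]
orientation: [-0.002, 1.0, -0.024, 0.001]
wrist_force: [-0.1, -0.0, -0.9]
gripper_width: 0.0854
grasp_force: 0.0
```

jog_arm:
  motion:
    - [[-0.003,-0.04,0,0,1],[-0.006,-0.08,0,0,1],[-0.006,-0.08,0,0,1],[-0.006,-0.08,0,0,1]]

```text
t: 14.8
tool_pos: [0.5237, 0.1975, 0.3138]
orientation: [0.0, 1.0, -0.028, 0.0]
wrist_force: [-0.1, 0.1, 0.3]
gripper_width: 0.0853
grasp_force: 0.0
```

```bash
python3 look.py wrist top
```

```text
14.8 [0.5237 0.1975 0.3138] [ 0.     1.    -0.028  0.   ] [-0.1  0.1  0.3]
wrist 0.67 [ 54. 150. 169. 292.] [531.6 309.   54.3  92.6 177. ]
top 0.61 [379. 217. 399. 248.] [ 454.7 -377.3   51.    89.8  179.3]
top 0.59 [336. 208. 356. 238.] [ 482.9 -247.    93.6   54.7    3.4]
top 0.39 [157. 207. 164. 219.] [510.2 337.   18.6   6.1   2.4]
```

jog_arm:
  motion:
    - [[0,0,-0.03,0,1],[0,0,-0.06,0,1],[0,0,-0.077,0,1],[0,0,-0.079,0,1],[0,0,-0.079,0,1]]

```text
t: 15.5
tool_pos: [0.5235, 0.1995, 0.2343]
orientation: [0.0, 1.0, -0.026, -0.0]
wrist_force: [0.5, -0.7, -0.1]
gripper_width: 0.0857
grasp_force: 0.0
```

jog_arm:
  motion:
    - [[0,0,0,0,0],[0,0,0,0,-0.5],[0,0,0,0,-1],[0,0,0,0,-1],[0,0,0,0,-1]]

```text
t: 16.0
tool_pos: [0.524, 0.1989, 0.2352]
orientation: [-0.0, 1.0, -0.026, 0.001]
wrist_force: [1.1, 1.2, 2.1]
gripper_width: 0.0586
grasp_force: 70.6
```

jog_arm:
  motion:
    - [[0,0,0,0,-1],[0,0,0.02,0,-1],[0,0,0.04,0,-1],[0,0,0.04,0,-1],[0,0,0.04,0,-1]]

```text
t: 16.5
tool_pos: [0.5233, 0.1984, 0.2741]
orientation: [0.0, 1.0, -0.027, -0.0]
wrist_force: [0.4, 0.1, -2.3]
gripper_width: 0.0582
grasp_force: 70.3
```

jog_arm:
  motion:
    - [[0,0,0,0,-1],[0,0,0,0,-1],[0,0,0,0,-1],[0,0,0,0,-1],[0,0,0,0,-1]]

```text
t: 17.0
tool_pos: [0.5235, 0.1986, 0.2743]
orientation: [0.0, 1.0, -0.026, -0.0]
wrist_force: [-0.5, 0.2, -0.6]
gripper_width: 0.0584
grasp_force: 70.3
```

Empty, so this one goes to the bench at about (0.495,-0.11).

jog_arm:
  motion:
    - [[0,0,0.03,0,-1],[-0.002,-0.02,0.045,0,-1],[-0.006,-0.06,0.045,0,-1],[-0.01,-0.1,0.045,1,-1],[-0.014,-0.14,0.045,2,-1]]

```text
t: 17.5
tool_pos: [0.5093, 0.0573, 0.3197]
orientation: [-0.0, 1.0, -0.008, 0.0]
wrist_force: [0.9, -0.8, -1.4]
gripper_width: 0.0581
grasp_force: 70.3
```

jog_arm:
  motion:
    - [[-0.004,-0.04,0,1,-1],[-0.008,-0.08,0,1,-1],[-0.012,-0.12,0,1,-1],[-0.014,-0.16,0,1,-1],[-0.014,-0.17,0,1,-1]]

```text
t: 18.0
tool_pos: [0.4946, -0.1163, 0.3196]
orientation: [0.001, 1.0, -0.004, -0.0]
wrist_force: [-0.4, 0.1, -1.2]
gripper_width: 0.0583
grasp_force: 70.2
```

```bash
python3 look.py wrist top
```

```text
18.0 [ 0.4946 -0.1163  0.3196] [ 0.001  1.    -0.004 -0.   ] [-0.4  0.1 -1.2]
wrist 0.86 [506. 186. 560. 292.] [ 4.454e+02 -3.621e+02  6.010e+01  1.920e+01  2.000e-01]
wrist 0.73 [205. 185. 351. 389.] [ 395.6 -115.8  200.3  116.6    0. ]
wrist 0.67 [385. 153. 470. 268.] [ 481.  -249.4   94.1   54.9    3.1]
top 0.68 [336. 211. 356. 237.] [ 485.1 -246.9   98.1   54.7    3.4]
top 0.66 [376. 218. 398. 248.] [ 454.7 -377.3   51.    89.8  179.3]
```

jog_arm:
  motion:
    - [[0,0,-0.04,0,-1],[0,0,-0.08,0,-1],[0,0,-0.12,0,-1],[0,0,-0.135,0,-1],[0,0,-0.139,0,-1]]

```text
t: 18.7
tool_pos: [0.4947, -0.1085, 0.18]
orientation: [-0.001, 1.0, 0.002, -0.003]
wrist_force: [-17.7, 3.0, 56.6]
gripper_width: 0.0584
grasp_force: 80.5
```

jog_arm:
  motion:
    - [[0,0,-0.001,0,-1],[0,0,-0.001,0,-1],[0,0,-0.001,0,-1]]

```text
t: 19.0
tool_pos: [0.4945, -0.1085, 0.1802]
orientation: [-0.001, 1.0, 0.002, -0.002]
wrist_force: [-9.2, 2.2, 18.9]
gripper_width: 0.0583
grasp_force: 76.0
```

That contact was early and firm; the tin may have slid in the grip. I'll release, lift and look.

jog_arm:
  motion:
    - [[0,0,0.002,0,0.9],[0,0,0.002,0,0.9],[0,0,0.03,0,1],[0,0,0.07,0,1],[0,0,0.11,0,1]]

```text
t: 19.5
tool_pos: [0.4957, -0.1103, 0.2903]
orientation: [-0.0, 1.0, 0.001, -0.001]
wrist_force: [0.5, 0.8, 0.0]
gripper_width: 0.0852
grasp_force: 0.0
```

jog_arm:
  motion:
    - [[0,0.05,0.04,0,1],[0,0.1,0.05,0,1],[0,0.15,0.05,0,1],[0,0.15,0.05,0,1]]

```text
t: 19.9
tool_pos: [0.4956, 0.0454, 0.3408]
orientation: [-0.002, 1.0, 0.004, 0.001]
wrist_force: [-0.3, 0.1, 0.3]
gripper_width: 0.0857
grasp_force: 0.0
```

```bash
python3 look.py top; python3 - <<'E'
from h import *
p=snapshot("scene"); q=snapshot("wrist"); a=cv2.resize(p["image"][130:380,80:400],None,fx=1.25,fy=1.25)
b=cv2.resize(q["image"],(400,300)); a=cv2.resize(a,(400,312))
cv2.imwrite("pics/s3.png",np.hstack([a[:300],b]))
for r in find_in(q,"tin_1"): print(r["p"],rect(q,r["box"],.026))
E
```

```text
19.9 [0.4956 0.0454 0.3408] [-0.002  1.     0.004  0.001] [-0.3  0.1  0.3]
top 0.84 [374. 214. 399. 248.] [ 454.7 -377.3   51.    89.8  179.3]
top 0.83 [334. 208. 354. 239.] [ 482.9 -247.    93.6   54.7    3.4]
top 0.83 [294. 200. 310. 233.] [ 493.  -107.2   89.6   51.1    0.5]
top 0.55 [158. 186. 180. 220.] [532.1 311.5  54.4  93.9 177.3]
0.9 [ 462.1 -227.2   37.     7.     3.2]
0.57 [ 491.3 -108.8   93.9   54.9    0.7]
```

View pics/s3.png

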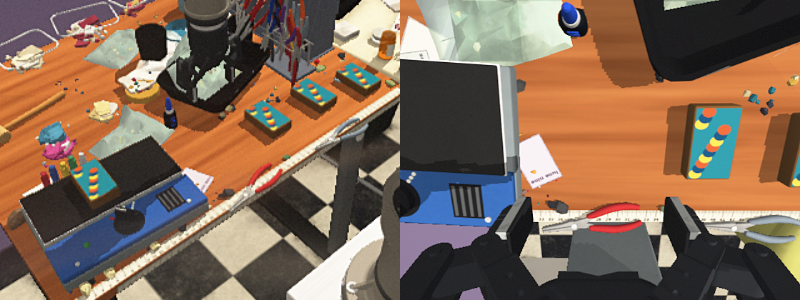

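All four tins lie flat. The empty one is at (0.492,-0.108) and the full one is on the bed at about (0.532,0.310). Now to the selector.

jog_arm:
  motion:
    - [[-0.014,0.04,0,8,0],[-0.028,0.08,0,16,0],[-0.042,0.12,0,24,0],[-0.056,0.16,0,32,0],[-0.07,0.2,0,36,0]]

```text
t: 20.65
tool_pos: [0.4258, 0.2381, 0.3392]
orientation: [0.0, 0.951, 0.309, -0.0]
wrist_force: [1.2, -0.1, -0.2]
gripper_width: 0.0426
grasp_force: 0.0
```

jog_arm:
  motion:
    - [[0,0.03,-0.02,0,0],[0,0.052,-0.03,0,0],[0,0.052,-0.03,0,0],[0,0.052,-0.03,0,0]]

```text
t: 21.05
tool_pos: [0.4263, 0.2892, 0.3089]
orientation: [0.001, 0.951, 0.308, -0.001]
wrist_force: [-0.2, -1.4, -0.9]
gripper_width: 0.0427
grasp_force: 0.0
```

```bash
python3 look.py; python3 - <<'E'
from h import *
q=snapshot("wrist"); p=snapshot("top"); cv2.imwrite("pics/w4.png",q["image"])
for s in (q,p):
  for r in find_in(s,"dial_grip"): b=r["box"]; print(r["p"],np.round(b),pix2w(s,(b[0]+b[2])/2,(b[1]+b[3])/2,.06))
E
```

```text
21.05 [0.4263 0.2892 0.3089] [ 0.001  0.951  0.308 -0.001] [-0.2 -1.4 -0.9]
0.8 [235. 180. 293. 254.] [0.42425321 0.29950732 0.06      ]
0.53 [172. 233. 179. 247.] [0.41727898 0.28481769 0.06      ]
```

View pics/w4.png

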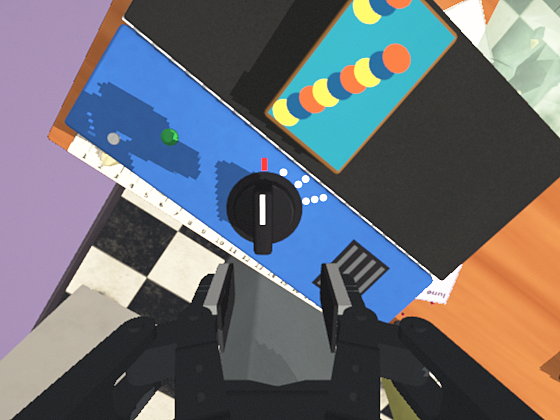

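The knob's disc is at (264,207), and the bar is upright in the picture, so the tool is aligned with it. Computing the exact axis.

```bash
python3 - <<'E'
from h import *
q=snapshot("wrist")
print(pix2w(q,264,207,.054),pix2w(q,262.5,195,.079),pix2w(q,262.5,240,.079))
E
```

```text
[0.42897258 0.30301801 0.054     ] [0.4422829  0.31240323 0.079     ] [0.41629932 0.29425131 0.079     ]
```

jog_arm:
  motion:
    - [[0.002,0.013,0,0,0],[0.002,0.013,-0.03,0,0],[0.002,0.013,-0.055,0,0],[0.002,0.013,-0.071,0,0],[0.002,0.013,-0.071,0,0]]
  squeeze: 30

```text
t: 21.8
tool_pos: [0.427, 0.3037, 0.2367]
orientation: [0.0, 0.951, 0.309, -0.002]
wrist_force: [-0.8, -0.7, -0.4]
gripper_width: 0.0427
grasp_force: 0.0
```

jog_arm:
  motion:
    - [[0,0,0,0,-0.3],[0,0,0,0,-0.6],[0,0,0,0,-1],[0,0,0,0,-1],[0,0,0,0,-1]]

```text
t: 22.3
tool_pos: [0.4287, 0.3035, 0.2398]
orientation: [0.0, 0.951, 0.308, 0.001]
wrist_force: [2.3, -2.4, 6.6]
gripper_width: 0.0116
grasp_force: 34.4
```

The bar is gripped. I'll turn it clockwise by 26° to one dot.

jog_arm:
  motion:
    - [[0,0,0,-6,-1],[0,0,0,-12,-1],[0,0,0,-18,-1],[0,0,0,-24,-1],[0,0,0,-26,-1]]

```text
t: 22.8
tool_pos: [0.4294, 0.302, 0.2398]
orientation: [0.001, 0.996, 0.084, 0.002]
wrist_force: [4.0, -8.7, 8.8]
gripper_width: 0.0121
grasp_force: 34.7
```

jog_arm:
  motion:
    - [[0,0,0,0,-1],[0,0,0,0,-1],[0,0,0,0,-0.2],[0,0,0,0,-0.2],[0,0,0,0,-0.2]]

```text
t: 23.3
tool_pos: [0.4271, 0.3041, 0.2386]
orientation: [-0.0, 0.996, 0.087, -0.0]
wrist_force: [0.4, -0.1, -0.2]
gripper_width: 0.0337
grasp_force: 0.0
```

jog_arm:
  motion:
    - [[0,0,0.03,0,0],[0,0,0.07,0,0],[0,0,0.1,0,0],[0,0,0.1,0,0],[0,0,0.1,0,0]]

```text
t: 23.8
tool_pos: [0.4273, 0.3039, 0.3388]
orientation: [-0.0, 0.996, 0.087, 0.0]
wrist_force: [0.0, -0.8, 0.5]
gripper_width: 0.0426
grasp_force: 0.0
```

```bash
python3 look.py top; python3 - <<'E'
from h import *
q=snapshot("wrist"); cv2.imwrite("pics/w5.png",q["image"])
E
```

```text
23.8 [0.4273 0.3039 0.3388] [-0.     0.996  0.087  0.   ] [ 0.  -0.8  0.5]
top 0.86 [378. 216. 397. 248.] [ 454.7 -377.3   51.    89.8  179.3]
top 0.86 [294. 200. 312. 234.] [ 493.  -107.2   89.6   51.1    0.5]
top 0.82 [160. 184. 179. 222.] [532.5 314.5  60.5  93.6 176.5]
top 0.66 [333. 209. 359. 236.] [ 482.9 -247.    93.6   54.7    3.4]
```

View pics/w5.png

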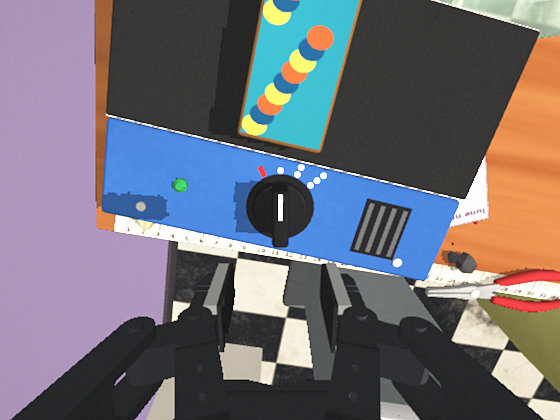

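The white line at (280,207) points straight at the single dot at (281,170). The tin lies flat on the bed and the arm is clear, so I'll hand in the job.

```bash
python3 -c "
from plant import *
print(close_job())"
```

```text
the job is handed in; nothing more can be done
None
```

I handed the job in after about 24 s of robot time: the one full tin lies flat on the bed, the three empty tins are on the bench, and the selector points at one dot (no verdict was returned).

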